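# Wedge a rocking slide-drying hot plate steady

### The arm

A 6-joint arm with a two-finger parallel gripper is mounted at the origin on the work surface. World frame = base frame: x ahead of the robot, y to its left, z up, the work surface at z = 0. Lengths are in mm, angles in rad, forces in N, time in s.
With the tool pointing down it reaches from about 400 to 825 mm from the base axis. Payload 7 kg.
Tool frame: the origin (TCP) lies at the very end of the fingers, on their centre line; the grasp point (between the pads) lies 19 mm behind it (grip_point_offset is the distance from the TCP to the grasp point, in mm); y points along the fingers, z is the direction in which the jaws open and shut, and the axes are right-handed (so a half turn about y gives the same grasp; the last joint's range is limited). The gripper opens to 85 mm and grips with 20 to 120 N. Pads are 22 mm wide; open, the fingers measure 114 mm over their backs; the gripper's body (76 mm by 85 mm) begins 54 mm behind the grasp point. The pads swing forward as they close: fully open they stand 13 mm farther back than shut.
Start: joints at [1.479, 0.359, 0.012, 0, -1.224, -0.288], TCP at [250.253, 626.872, 231.302] pointing down, gripper open.
Joint ranges: [-3.07, 3.07], [-1.43, 2.12], [-1.02, 1.25], [-3.03, 1.67], [-3.05, -0], [-3.03, 3.03]. Speed limits (rad/s): [2.39, 2.39, 3.01, 3.14, 3.14, 3.14].

### API

Orientations are given as a unit quaternion [x, y, z, w].
In Python, from rig import move_pose, line_to, move_j, grip, sleep, inverse_kinematics, grab_frame, calibration, Unreachable, job_done, read_time, read_joints, read_joint_vel, read_tau, read_eef_pos, read_ee_rot, read_contact_force, read_moment, read_finger_gap, grip_point_offset gives the robot as it stands. The module is installed in compiled form; this text tells all that it offers. Calls block until the motion is done:
- move_pose(position, orientation): joint-space move of the TCP to a pose.
- line_to(position, ori=None, speed=150): straight line of the TCP; ori=None keeps the orientation; speed is the mean speed in mm/s.
- move_j(angles): joint-space move.
- grip(opening): finger opening in mm; the grip force is fixed at half the most; returns when the fingers have stopped.
- sleep(seconds).
- inverse_kinematics(position, orientation): joint angles nearest the present ones, or None.
- grab_frame(name): name is "scene" or "top"; returns (picture, depth): 480x640x3 uint8, red, green, blue; 480x640 float32, mm along the optical axis (not along the pixel's ray), 0 where there is no reading.
- calibration(name): a dict with "camera_matrix" (3x3 intrinsics, pixels), "world_from_camera" (4x4, takes a point from camera to world coordinates). Camera axes: x right, y down, z forward; pixel columns grow to the right and rows downward; lengths in mm; the calibration is good to about 2 mm. A picture is of the moment at which its call begins. calibration takes no time and is no camera call.
A pose or a line that the arm cannot do raises Unreachable and nothing moves.
- job_done(): hands the job in, once; it reports no verdict.
Readings, each from a call of its own:
- read_time(): time.
- read_joints(): joint angles.
- read_joint_vel(): joint speeds.
- read_tau(): joint torques, N m.
- read_eef_pos(): TCP position.
- read_ee_rot(): TCP orientation.
- read_contact_force(): force on the tool from outside, world axes, zero at the start.
- read_moment(): the same for the moment, N m.
- read_finger_gap(): finger opening in mm.
Only numpy, scipy, OpenCV 4.12 (cv2) and the standard library are available. Lean on these libraries where they do the work, as an engineer would, in place of code of your own. Each camera call takes 0.05 s, during which the arm holds its last target.

### The job

The slide-drying hot plate rocks because one of its feet, at the far left corner, is worn short. With the fingertips only, line up the black wedge and push it thin end first under that foot until the hot plate no longer rocks but still stands level, then press down firmly on the corner above that foot to check that it stays steady, and let go. Do not grip or pick up anything, do not shove the hot plate out of its place, and leave the jar, the forceps and the cassette alone.

Things in the scene. Friction and masses are not known exactly. Their poses are not given: they have to be found in the camera images.
- hotplate: white hot plate with a flat aluminium top, 240 x 200 mm (x by y), top 62 mm and underside 20 mm above the bench, 2.2 kg, loose on four round black feet at x = +-90, y = +-70 mm. Origin: centre of its footprint at bench height; x points away from the control panel, y to its left, z up. It rests level on three feet; the foot at x +90, y +70 hangs clear. Three thin glass slides lie fast on its top
- short_foot (a point): centre of the flat underside of the worn foot (22 mm diameter), 30 mm in from the hot plate's left (+y) and far (+x) edges. It hangs 4 to 8 mm above the bench: the gap to fill. A press of 2 to 4 N on the corner above rocks it down to the bench; let go, it rocks back. Driving the wedge on with over about 8 N may shift the hot plate
- press_point (a point): point on the hot plate's flat top, 62 mm above the bench, straight above the worn foot: where to press to test for rocking. About 8 N is a fair test; once wedged, the corner gives well under 1 mm. Axes as the hot plate's
- wedge: loose black plastic wedge, 110 mm long (x), 40 mm wide (y), 60 g, flat on the bench left of the hot plate. Thickness falls evenly from 14 mm at the tail (x -55) to 1.5 mm at the tip (x +55). Origin: centre of its underside; x points to the tip, z up; mass centre at x -15 mm. Alone it slides at under 1 N; the push rises to several N once the foot bears on it, and it stays where it is left
- jar: bystander: closed amber glass jar, 60 mm diameter, 85 mm high, right of the hot plate. Origin: centre of its underside
- forceps: bystander: steel forceps lying on the bench beyond the hot plate, about 140 mm long (x), 20 mm wide, 8 mm high. Origin: near its middle, at bench height
- cassette: bystander: yellow tissue cassette with a white wax block, 45 x 28 mm, 16 mm high, on the bench right of the hot plate. Origin: centre of its underside
Mind the look-alikes: they are no part of the job. Of the things like the wedge, leave any that is orange; of the rest the smaller one is meant.

How it is judged (in metres and radians):
On the way, in this order (a step that is already met when the one before it is completed fails the run):
1. the wedge bears under the short foot, the hot plate level and the fingers off it (y of short_foot in the frame of wedge between -0.02 and 0.02 m and x of short_foot in the frame of wedge between -0.05 and 0.055 m and contact force between wedge and hotplate above 0.3 N and angle between hotplate's own z axis and vertical below 0.01 rad and contact force between the fingers and hotplate below 0.3 N), for 0.2 s.
2. the corner above the short foot is pressed down firmly and does not give (contact force between the fingers and hotplate above 5 N and horizontal distance between the grasp point and press_point below 0.04 m and angle between hotplate's own z axis and vertical below 0.01 rad and y of short_foot in the frame of wedge between -0.02 and 0.02 m and x of short_foot in the frame of wedge between -0.05 and 0.055 m), for 0.2 s.
At the end, for the whole second after the job is handed in: The wedge lies flat under the short foot and bears load (over 0.3 N); the hot plate is level within 0.010 rad, within 20 mm of its start and at rest. On the way its corner was pressed with over 5 N within 40 mm of the press point and it stayed level within 0.010 rad (y of short_foot in the frame of wedge between -0.02 and 0.02 m and x of short_foot in the frame of wedge between -0.05 and 0.055 m and contact force between wedge and hotplate above 0.3 N and angle between hotplate's own z axis and vertical below 0.01 rad and height (world z) of wedge below 0.004 m and distance of hotplate from where it was at the start of the episode below 0.02 m and linear speed of each of hotplate, wedge below 0.01 m/s and angular speed of hotplate below 0.05 rad/s); the robot touches nothing.
It fails at once if the wedge is gripped or squeezed (fingers on it with over 30 N) (contact force between the fingers and wedge above 30 N).
It fails at once if the wedge is picked up or stood on edge (height (world z) of wedge above 0.01 m or angle between wedge's own z axis and vertical above 0.25 rad).
It fails at once if the hot plate is lifted or tipped by the robot (height (world z) of hotplate above 0.01 m or angle between hotplate's own z axis and vertical above 0.11 rad).
It fails at once if the hot plate is shoved out of its place (over 20 mm) (distance of hotplate from where it was at the start of the episode above 0.02 m).
It fails at once if the jar, forceps or cassette is disturbed (over 15 mm) (distance of any of jar, forceps, cassette from where it was at the start of the episode above 0.015 m).
It also fails if it takes over 72 s, if anything falls off the work surface, if the arm or the gripper's body presses on something with over 40 N, if the wrist force passes 120 N, or if a joint passes its speed limit or range.

## Working session

There is one attempt and no reset: what is moved stays moved. The work goes in short steps, each a Python script; the robot and the scene stay as the last script left them, time stands still between calls to the robot, and variables do not carry over. Pictures are saved under pics/ and viewed, and the job is handed in when it is done.

```bash
mkdir -p pics
cat > h.py <<'E'
import numpy as np, cv2
from rig import *
def snap(n,f):
    p,d=grab_frame(n); cv2.imwrite(f'pics/{f}.png',p[:,:,::-1]); np.save(f'pics/{f}.npy',d); return p,d
def ray(n,u,v,z):
    c=calibration(n);K=np.array(c["camera_matrix"]);T=np.array(c["world_from_camera"])
    r=T[:3,:3]@np.linalg.inv(K)@[u,v,1];o=T[:3,3];return o+r*(z-o[2])/r[2]
def dep(n,d,u,v):
    c=calibration(n);K=np.array(c["camera_matrix"]);T=np.array(c["world_from_camera"])
    return T[:3,:3]@(np.linalg.inv(K)@[u,v,1]*d[v,u])+T[:3,3]
E
python3 - <<'E'
from h import *
snap("scene","s0");snap("top","t0")
print(read_time(),read_eef_pos(),read_ee_rot(),read_contact_force(),grip_point_offset)
for n in("scene","top"):print(calibration(n))
E
```

```text
0.1 [250.1006677  626.5065588  230.45971075] [-0.13344773 -0.69386395  0.69491949  0.13353436] [ 0.54911993 -0.2628629  -0.66077665] 18.700000000000003
{'camera_matrix': array([[483.6844693 ,   0.        , 320.53955873],
       [  0.        , 483.6844693 , 227.74649539],
       [  0.        ,   0.        ,   1.        ]]), 'world_from_camera': array([[ 8.17792773e-02,  5.74923053e-01, -8.14110332e-01,
         1.13932559e+03],
       [ 9.96540946e-01, -5.92788904e-02,  5.82422257e-02,
        -8.37388801e+01],
       [-1.47747589e-02, -8.16057288e-01, -5.77782147e-01,
         5.22700331e+02],
       [ 0.00000000e+00,  0.00000000e+00,  0.00000000e+00,
         1.00000000e+00]])}
{'camera_matrix': array([[582.72567599,   0.        , 323.14908718],
       [  0.        , 582.72567599, 227.9929138 ],
       [  0.        ,   0.        ,   1.        ]]), 'world_from_camera': array([[-8.68469581e-04, -9.94756904e-01,  1.02264109e-01,
         3.93874693e+02],
       [-9.99937822e-01, -2.73051240e-04, -1.11479502e-02,
        -4.60278578e+01],
       [ 1.11174237e-02, -1.02267432e-01, -9.94694815e-01,
         1.02429639e+03],
       [ 0.00000000e+00,  0.00000000e+00,  0.00000000e+00,
         1.00000000e+00]])}
```

View pics/s0.png

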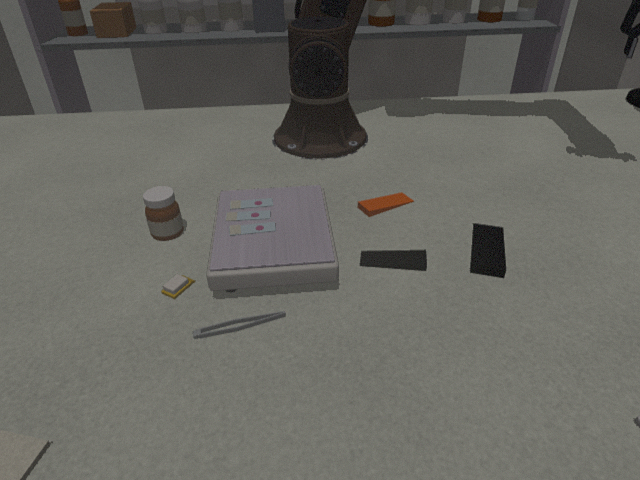

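View pics/t0.png

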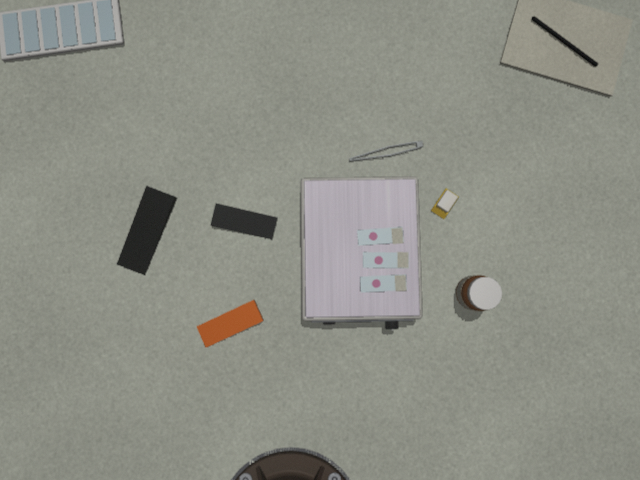

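Candidates for the wedge in the top view are the small black one at (244,221), the large black one at (147,230) and the orange one at (230,323). The description fits the small black one. I'll check it close up.

Run:
```python
from h import *
a=cv2.imread('pics/t0.png')[160:270,190:330];b=cv2.imread('pics/s0.png')[215:305,310:450]
a=cv2.resize(a,None,fx=5,fy=5,interpolation=2);b=cv2.resize(b,None,fx=5,fy=5,interpolation=2)
cv2.imwrite('pics/ca.png',a);cv2.imwrite('pics/cb.png',cv2.convertScaleAbs(b,alpha=1.8))
d=np.load('pics/t0.npy')
img=cv2.imread('pics/t0.png')
for (x0,x1,y0,y1) in((200,290,195,250),(110,185,180,280)):
    m=np.zeros(d.shape,np.uint8);m[y0:y1,x0:x1]=(img[y0:y1,x0:x1].max(2)<55)
    c=max(cv2.findContours(m,0,1)[0],key=cv2.contourArea);r=cv2.minAreaRect(c);print(r)
    bx=cv2.boxPoints(r)
    for p in bx: print(p,ray("top",*p,0).round(1))
    M=cv2.erode(m,np.ones((5,5)));v,u=np.nonzero(M)
    P=np.array([dep("top",d,i,j) for i,j in zip(u,v)]);A=np.c_[P[:,:2],np.ones(len(P))];k=np.linalg.lstsq(A,P[:,2],rcond=None)[0]
    print('z fit',k, 'slope', np.hypot(*k[:2]),np.degrees(np.arctan2(k[1],k[0])),P.mean(0))
# hotplate top: depth
print([dep("top",d,u,v).round(1) for u,v in((330,200),(400,200),(330,300),(290,200),(270,260))])
for u,v in((303,178.5),(418,178.5),(304,318.5),(421,318.5)):print(ray("top",u,v,62).round(1))
```

```text
((243.48593139648438, 221.22750854492188), (62.21113204956055, 21.811372756958008), 12.994616508483887)
[210.7247  224.85953] [504.7 140.9   0. ]
[215.62918 203.60672] [542.5 132.9   0. ]
[276.24716 217.59549] [517.6  25.4   0. ]
[271.34268 238.8483 ] [479.9  33.8   0. ]
z fit [-1.98647697e+00  2.26636986e-01  1.00456579e+03] slope 1.9993636632303198 173.49127237427547 [510.19250055  82.16992179   9.70288693]
((146.0469207763672, 230.37936401367188), (31.947050094604492, 83.00019073486328), 21.250505447387695)
[116.11797 263.2681 ] [437.1 304.7   0. ]
[146.20107 185.91153] [574.2 256.4   0. ]
[175.97586 197.49063] [553.4 203.2   0. ]
[145.89278 274.8472 ] [416.8 252.2   0. ]
z fit [-5.34390390e-01 -1.65028703e+00  6.90300536e+02] slope 1.7346528057715516 -107.94281581582977 [495.03713895 250.80308618  11.86036677]
[array([539.7, -68.3,  62.3]), array([ 539.5, -184.9,   64.4]), array([374.1, -68. ,  61.6]), array([549.3,   1.3,  -1.3]), array([442.6,  35.7,   1.5])]
[576.1 -23.2  62. ]
[ 576.3 -216.    62. ]
[344.2 -25.4  62. ]
[ 343.9 -216.9   62. ]
```

View pics/ca.png

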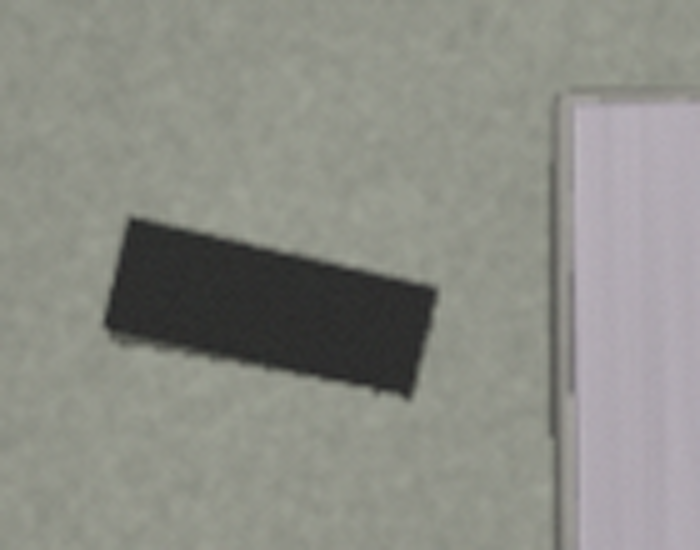

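View pics/cb.png

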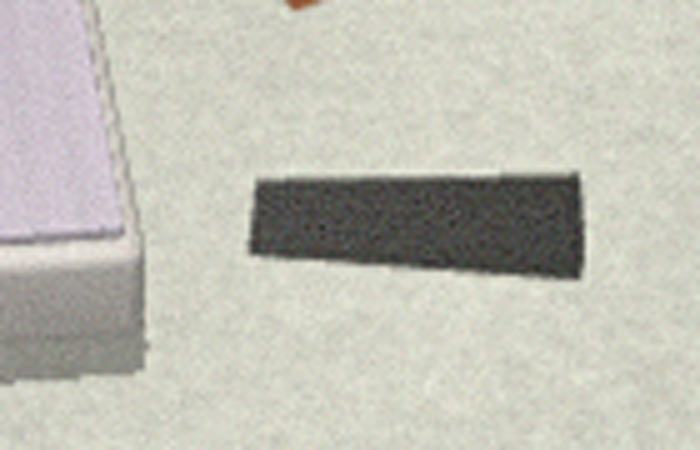

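The crop shows the small black wedge with its thick end at the left in the top view (world +y) and its thin end toward the hot plate. In the scene crop the right end is taller, which agrees. Next I'll close the fingers, push its near long side toward +x to align it, then look again.

```bash
cat >> h.py <<'E'
from scipy.spatial.transform import Rotation as Ro
def ori(jaw):  # jaw angle (rad) about world z; tool y down
    z=np.array([np.cos(jaw),np.sin(jaw),0]);y=np.array([0,0,-1.]);x=np.cross(y,z)
    return Ro.from_matrix(np.c_[x,y,z]).as_quat()
E
python3 - <<'E'
from h import *
print(Ro.from_quat(read_ee_rot()).as_matrix().round(2))
for a in(np.pi/2,-np.pi/2):
    print(inverse_kinematics([470,94,60],ori(a)))
for a in(0,np.pi):
    print(inverse_kinematics([550,160,60],ori(a)), inverse_kinematics([550,-50,90],ori(a)))
E
```

```text
[[-0.93 -0.   -0.37]
 [ 0.37 -0.   -0.93]
 [-0.   -1.    0.  ]]
[ 6.09087390e-01  2.29392289e-01 -6.30624676e-01 -4.44089210e-16
 -7.10779362e-01 -2.17988372e+00]
[ 6.09087390e-01  2.29392289e-01 -6.30624676e-01  4.44089210e-16
 -7.10779362e-01  9.61708937e-01]
[ 0.62453788  0.36091954 -0.42608359  0.         -0.78379319  2.51705477] [ 0.26402525  0.29401476 -0.44214897  0.         -0.8346326   2.8775674 ]
[ 0.62453788  0.36091954 -0.42608359  0.         -0.78379319 -0.62453788] [ 0.26402525  0.29401476 -0.44214897  0.         -0.8346326  -0.26402525]
```

Run:
```python
from h import *
q=ori(-np.pi/2)
grip(0)
move_pose([465,94,90],q)
line_to([465,94,4],q,120)
print(read_eef_pos(),read_contact_force(),read_finger_gap())
line_to([518,94,4],q,60)
print(read_eef_pos(),read_contact_force())
line_to([500,94,4],q,100)
line_to([470,94,120],q,200)
snap("top","t1");snap("scene","s1");print(read_time())
a=cv2.imread('pics/t1.png')[100:300,150:420];cv2.imwrite('pics/c1.png',cv2.resize(a,None,fx=2.9,fy=2.9,interpolation=2))
```

```text
Traceback (most recent call last):
  File "h.py", line 2, in <module>
    from rig import *
ValueError: time passes only in moves, steps and waits
```

```bash
python3 -c "
from h import *
print(read_time(),read_eef_pos())"; python3 -c "
from rig import *
print(read_time())"; ls
```

```text
0.1 [250.1006677  626.5065588  230.45971075]
0.1
h.py
pics
```

The import error didn't recur and nothing had moved, so I'll run the same step again.

Run:
```python
from h import *
q=ori(-np.pi/2)
grip(0)
move_pose([465,94,90],q)
line_to([465,94,4],q,120)
print(read_eef_pos(),read_contact_force(),read_finger_gap())
line_to([518,94,4],q,60)
print(read_eef_pos(),read_contact_force())
line_to([500,94,4],q,100)
line_to([470,94,120],q,200)
snap("top","t1");snap("scene","s1");print(read_time())
```

```text
[465.36746381  94.30820588   4.3881221 ] [-0.07584855  0.45450503 -0.14652178] -0.27773014774961646
[517.69081289  93.89660591   3.91833598] [0.33105818 0.60178907 0.07746383]
6.075
```

View pics/t1.png

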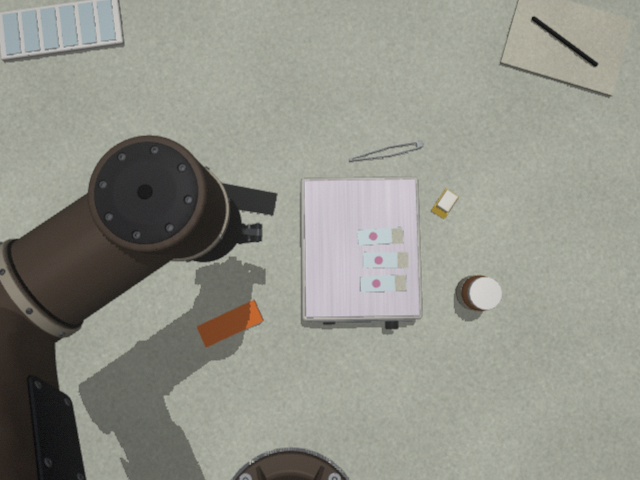

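View pics/s1.png

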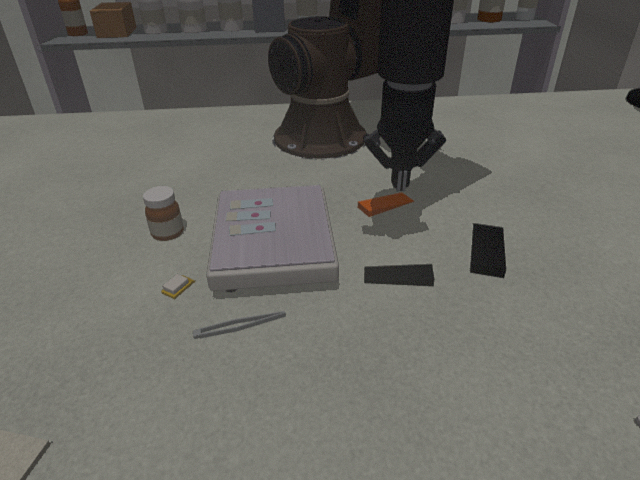

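Run:
```python
from h import *
def an(f,n,box):
    img=cv2.imread(f'pics/{f}.png');x0,x1,y0,y1=box
    m=np.zeros(img.shape[:2],np.uint8);m[y0:y1,x0:x1]=(img[y0:y1,x0:x1].max(2)<60)
    c=max(cv2.findContours(m,0,1)[0],key=cv2.contourArea);
    ap=cv2.approxPolyDP(c,3,True)[:,0];print(f)
    for p in ap:print(p,ray(n,*p,0).round(1),ray(n,*p,14).round(1))
an('s0','scene',(350,440,240,280));an('s1','scene',(350,445,255,295));an('t1','top',(230,290,180,225))
for f,o in(('s1',(345,250)),('t1',(215,175))):
    a=cv2.imread(f'pics/{f}.png')[o[1]:o[1]+50,o[0]:o[0]+100]
    cv2.imwrite(f'pics/c{f}.png',cv2.convertScaleAbs(cv2.resize(a,None,fx=8,fy=8,interpolation=2),alpha=1.8))
```

```text
s0
[425 250] [488.6 145.1   0. ] [506.  138.9  14. ]
[362 252] [483.2  34.9   0. ] [500.7  31.7  14. ]
[360 265] [517.8  26.2   0. ] [534.5  23.2  14. ]
[425 270] [541.3 131.3   0. ] [557.3 125.5  14. ]
s1
[431 265] [529.7 144.5   0. ] [546.  138.4  14. ]
[365 267] [523.8  33.7   0. ] [540.3  30.6  14. ]
[365 282] [561.   27.9   0. ] [576.4  24.9  14. ]
[432 285] [578.5 132.9   0. ] [593.5 127.1  14. ]
t1
[230 185] [576. 108.   0.] [573.5 105.9  14. ]
[230 224] [506.2 106.9   0. ] [504.7 104.8  14. ]
[243 224] [506.2  84.    0. ] [504.7  82.2  14. ]
[239 208] [534.7  91.5   0. ] [532.8  89.6  14. ]
[272 213] [525.8  33.    0. ] [524.   31.9  14. ]
[275 194] [559.9  28.    0. ] [557.6  27.   14. ]
```

View pics/cs1.png

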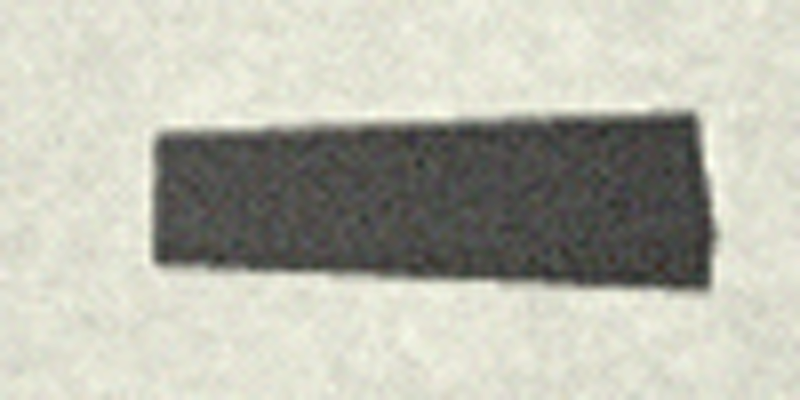

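View pics/ct1.png

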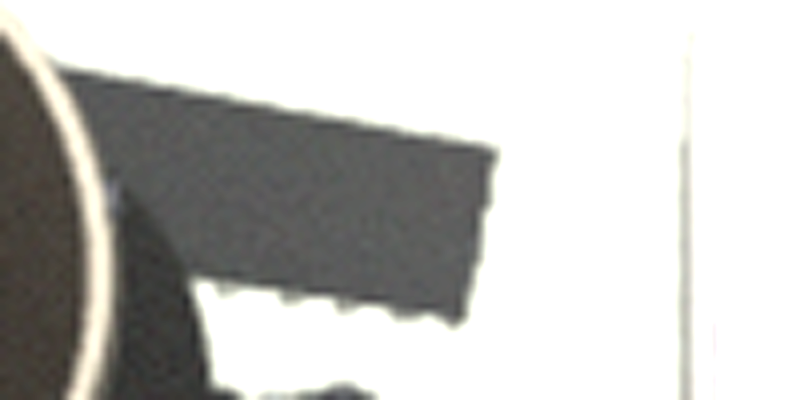

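The wedge moved over but is still tilted by about 10°, with its tip centre near (542,30) and its tail near (562,138). Pushing the far side near the tail back toward −x should rotate it into line.

```bash
cat >> h.py <<'E'
def an(f,n,box):
    img=cv2.imread(f'pics/{f}.png');x0,x1,y0,y1=box
    m=np.zeros(img.shape[:2],np.uint8);m[y0:y1,x0:x1]=(img[y0:y1,x0:x1].max(2)<60)
    c=max(cv2.findContours(m,0,1)[0],key=cv2.contourArea)
    ap=cv2.approxPolyDP(c,3,True)[:,0];print(f)
    for p in ap:print(p,ray(n,*p,0).round(1),ray(n,*p,1.5).round(1),ray(n,*p,14).round(1))
E
python3 - <<'E'
from h import *
q=ori(-np.pi/2)
move_pose([612,124,120],q)
line_to([612,124,4],q,150)
line_to([581.5,124,4],q,50)
print(read_eef_pos(),read_contact_force())
line_to([600,124,4],q,100)
line_to([600,124,100],q,200)
move_pose([450,330,150],q)
snap("top","t2");snap("scene","s2");print(read_time())
an('t2','top',(190,290,170,240));an('s2','scene',(345,445,245,300))
for f,o in(('s2',(345,250)),('t2',(205,175))):
    a=cv2.imread(f'pics/{f}.png')[o[1]:o[1]+50,o[0]:o[0]+100]
    cv2.imwrite(f'pics/c{f}.png',cv2.convertScaleAbs(cv2.resize(a,None,fx=8,fy=8,interpolation=2),alpha=1.8))
E
```

```text
[581.67718188 124.15735911   4.14529295] [-0.66211341 -0.56729971  0.01088341]
10.475
t2
[215 187] [572.3 134.5   0. ] [572.1 134.3   1.5] [569.9 132.1  14. ]
[214 209] [532.9 135.6   0. ] [532.7 135.3   1.5] [531.  133.1  14. ]
[275 211] [529.4  27.7   0. ] [529.2  27.6   1.5] [527.6  26.7  14. ]
[275 192] [563.4  28.    0. ] [563.2  27.9   1.5] [561.1  27.   14. ]
s2
[432 274] [552.4 140.    0. ] [554.  139.4   1.5] [568.1 134.   14. ]
[427 261] [518.6 140.6   0. ] [520.4 140.    1.5] [535.3 134.6  14. ]
[363 268] [526.1  30.    0. ] [527.8  29.7   1.5] [542.5  27.   14. ]
[364 283] [563.2  25.9   0. ] [564.8  25.6   1.5] [578.6  23.   14. ]
[431 282] [571.4 133.2   0. ] [573.  132.6   1.5] [586.6 127.4  14. ]
```

View pics/t2.png

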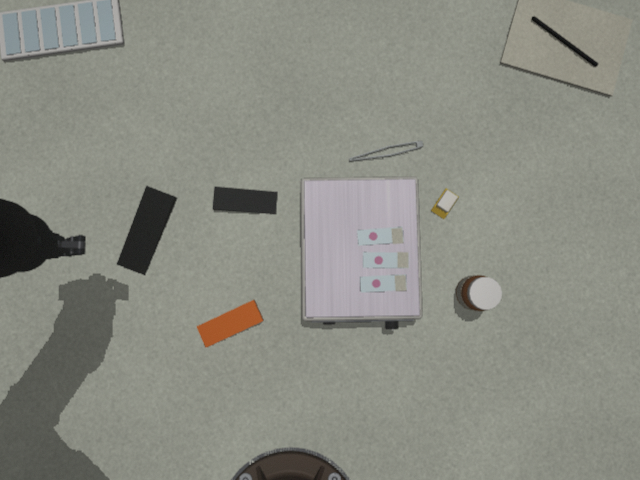

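View pics/ct2.png

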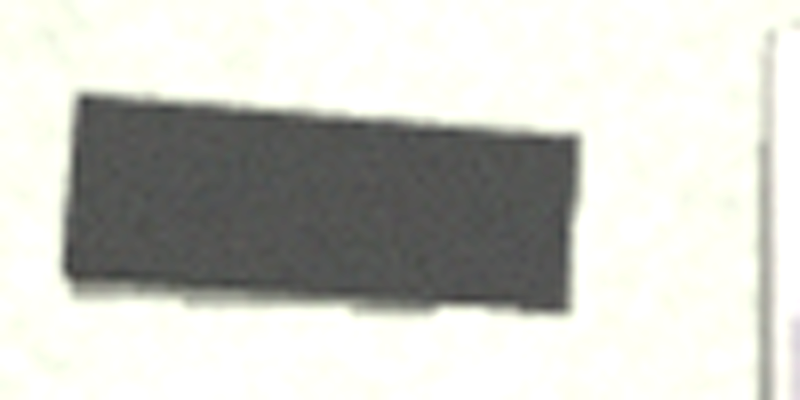

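The wedge is now within about 2.5° of line, with its tip centre near (546,27) and its tail near (551,133). One small nudge near the tip should square it up, then I'll push from the tail.

Run:
```python
from h import *
q=ori(-np.pi/2)
move_pose([490,62,90],q)
line_to([490,62,2.5],q,150)
line_to([521.5,62,2.5],q,50)
print(read_eef_pos(),read_contact_force())
line_to([495,62,2.5],q,100)
line_to([480,100,100],q,200)
move_pose([450,330,150],ori(-np.pi))
snap("top","t3");snap("scene","s3");print(read_time())
an('t3','top',(190,290,170,240));an('s3','scene',(345,445,245,300))
for f,o in(('s3',(345,250)),('t3',(205,175))):
    a=cv2.imread(f'pics/{f}.png')[o[1]:o[1]+50,o[0]:o[0]+100]
    cv2.imwrite(f'pics/c{f}.png',cv2.convertScaleAbs(cv2.resize(a,None,fx=8,fy=8,interpolation=2),alpha=1.8))
```

```text
[521.26754499  61.80331705   2.32551548] [-0.49880478 -1.03172963 -0.54014006]
15.9583
t3
[274 185] [576.   29.9   0. ] [575.8  29.8   1.5] [573.6  28.8  14. ]
[213 186] [574.1 138.1   0. ] [573.9 137.9   1.5] [571.7 135.6  14. ]
[213 207] [536.5 137.4   0. ] [536.3 137.2   1.5] [534.5 134.9  14. ]
[274 206] [538.3  29.6   0. ] [538.1  29.5   1.5] [536.4  28.5  14. ]
s3
[435 280] [567.3 140.9   0. ] [568.9 140.2   1.5] [582.6 134.9  14. ]
[428 262] [521.4 141.6   0. ] [523.2 141.    1.5] [538.  135.6  14. ]
[363 273] [538.7  28.1   0. ] [540.4  27.7   1.5] [554.8  25.1  14. ]
[368 288] [575.5  30.4   0. ] [577.1  30.    1.5] [590.6  27.3  14. ]
```

View pics/ct3.png

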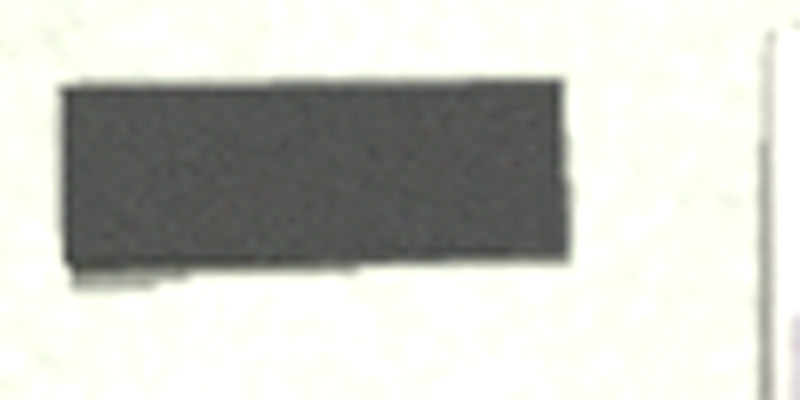

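That nudge overshot slightly: the tip centre is at (556,30), the tail at (553,135), and the tilt is about −2°. A flush push on the tail with a slight −x drift will fix it. I'll push until the tip is just under the plate edge, then look.

```bash
cat >> h.py <<'E'
def F(n=6):
    a=[]
    for _ in range(n): sleep(0.02);a.append(read_contact_force())
    return np.mean(a,0).round(2)
E
python3 - <<'E'
from h import *
q=ori(-np.pi)
move_pose([552,175,80],q)
line_to([552,168,4],q,150)
print(F())
line_to([549,88,4],q,60)
print(read_eef_pos(),F())
snap("top","t4");snap("scene","s4");print(read_time())
an('t4','top',(248,303,165,230));an('s4','scene',(325,370,245,300))
a=cv2.imread('pics/s4.png')[200:320,300:460]
cv2.imwrite('pics/cs4.png',cv2.convertScaleAbs(cv2.resize(a,None,fx=5,fy=5,interpolation=2),alpha=1.8))
a=cv2.imread('pics/t4.png')[150:270,180:340]
cv2.imwrite('pics/ct4.png',cv2.convertScaleAbs(cv2.resize(a,None,fx=5,fy=5,interpolation=2),alpha=1.3))
E
```

```text
[ 0.26 -0.05  0.11]
[548.98295774  88.23529348   3.96043248] [0.26 0.05 0.02]
19.2083
t4
[249 165] [612.1  74.7   0. ] [611.8  74.5   1.5] [609.2  73.1  14. ]
[248 209] [533.   75.5   0. ] [532.7  75.3   1.5] [531.   73.9  14. ]
[299 209] [533.  -14.7   0. ] [532.8 -14.8   1.5] [531.1 -15.2  14. ]
[299 189] [568.9 -14.6   0. ] [568.6 -14.7   1.5] [566.5 -15.   14. ]
[255 188] [570.6  63.6   0. ] [570.3  63.4   1.5] [568.2  62.1  14. ]
[254 169] [604.9  65.7   0. ] [604.6  65.6   1.5] [602.   64.2  14. ]
s4
[369 267] [524.5  40.4   0. ] [526.3  40.    1.5] [541.   37.1  14. ]
[340 271] [529.9  -9.1   0. ] [531.7  -9.3   1.5] [546.2 -11.1  14. ]
[336 282] [556.4 -18.6   0. ] [558.  -18.8   1.5] [572.  -20.4  14. ]
[327 283] [557.3 -33.3   0. ] [559.  -33.4   1.5] [572.9 -34.6  14. ]
[328 288] [569.3 -32.8   0. ] [570.9 -33.    1.5] [584.5 -34.2  14. ]
[369 286] [571.   32.7   0. ] [572.6  32.4   1.5] [586.2  29.6  14. ]
```

View pics/cs4.png

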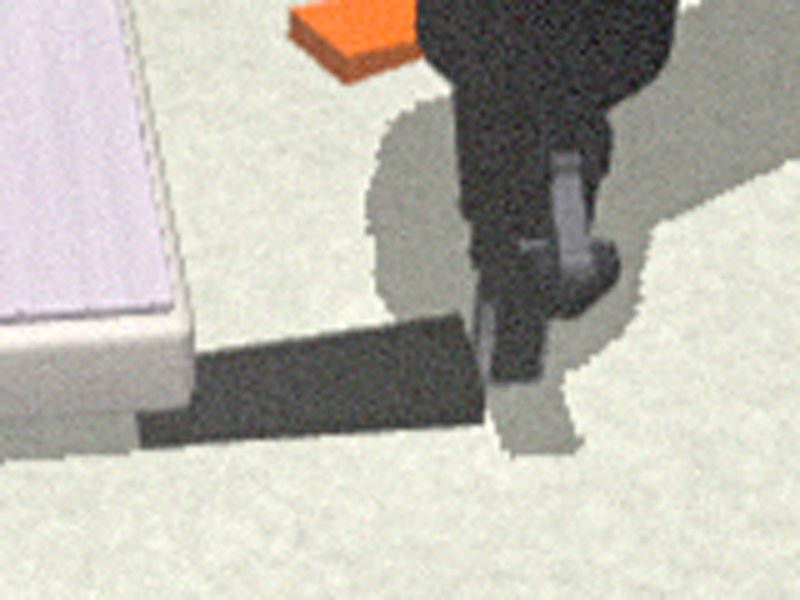

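View pics/ct4.png

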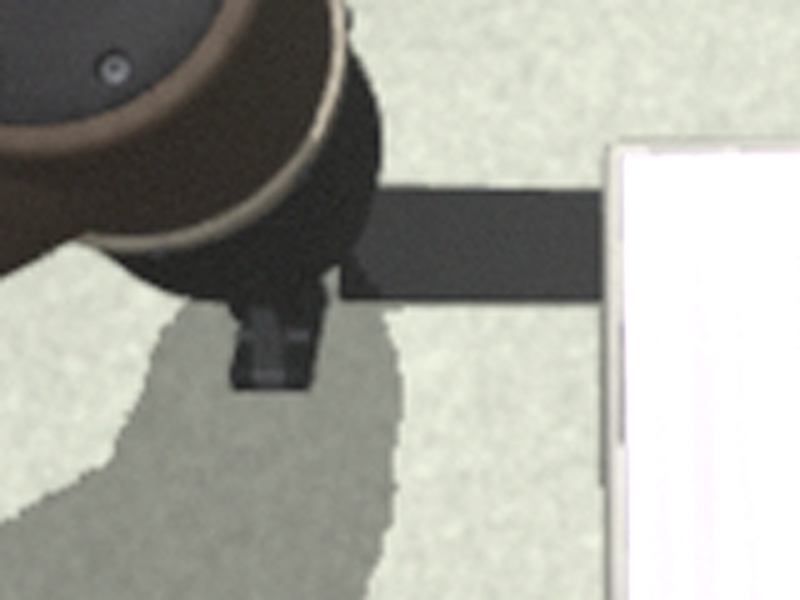

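The wedge is now square: its long sides lie at x≈533 and 569, so its centre is near 551 against the foot at about 550, and its tip is at y≈−33. I'll drive it in step by step while watching the force.

Run:
```python
from h import *
q=ori(-np.pi)
line_to([549,66,4],q,60); f0=F(); print(f0)
y=66
while y>18:
    y-=3; line_to([549,y,4],q,30); f=F(4); print(y,read_eef_pos().round(1),f)
    if f[1]-f0[1]>1.8: break
print(read_time())
snap("scene","s5")
a=cv2.imread('pics/s5.png')[180:320,200:400]
cv2.imwrite('pics/cs5.png',cv2.convertScaleAbs(cv2.resize(a,None,fx=4,fy=4,interpolation=2),alpha=1.8))
```

```text
[ 0.18 -0.15 -0.28]
63 [549.  63.   4.] [-0.05 -0.06  0.02]
60 [549.   59.9   4. ] [-0.02 -0.34 -0.49]
57 [549.   56.9   4. ] [ 0.05  0.08 -0.12]
54 [549.   53.9   4. ] [ 0.24 -0.03  0.33]
51 [549.   50.9   4. ] [-0.37  0.13 -0.1 ]
48 [549.   47.9   4. ] [-0.49  0.19 -0.  ]
45 [549.2  45.1   4. ] [ 0.92  1.53 -0.82]
42 [549.4  42.3   4.1] [ 0.44  4.09 -1.67]
22.3583
```

View pics/cs5.png

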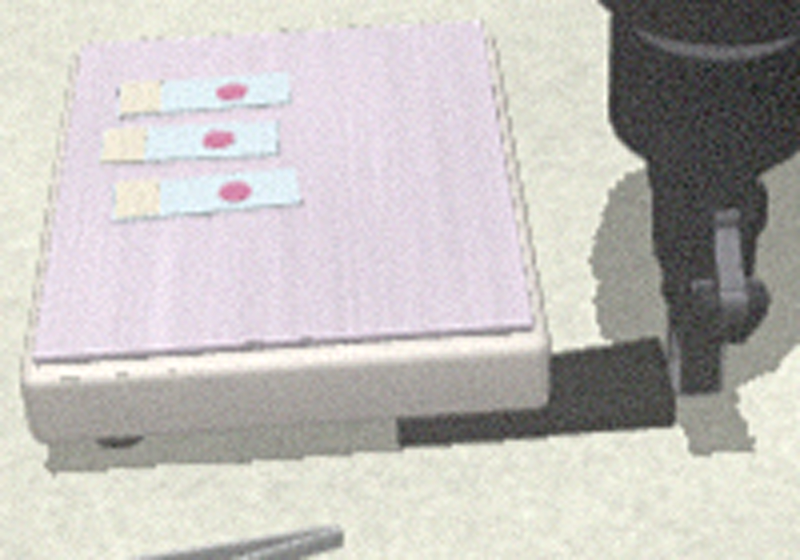

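The foot bears at TCP y≈46, and the push reached 4 N at y=42. That means a gap of about 6 mm, and the tip is about 29 mm past the foot centre. I'll back off, look, then press.

Run:
```python
from h import *
q=ori(-np.pi)
line_to([549,75,4],q,60); line_to([549,90,120],q,200)
snap("scene","s6");sleep(.3)
move_pose([450,330,150],q); print(F())
snap("top","t6");snap("scene","s7");print(read_time())
an('t6','top',(220,303,165,240))
img=cv2.imread('pics/t6.png').astype(int);o=cv2.imread('pics/t0.png').astype(int)
# hotplate registration
for y0,y1,x0,x1 in((165,335,290,435),):
    A=cv2.cvtColor(o[y0:y1,x0:x1].astype(np.uint8),6).astype(np.float32);B=cv2.cvtColor(img[y0:y1,x0:x1].astype(np.uint8),6).astype(np.float32)
    print('shift px',cv2.phaseCorrelate(A,B,cv2.createHanningWindow(A.shape[::-1],5)))
a=img[150:340,180:440].astype(np.uint8);cv2.imwrite('pics/ct6.png',cv2.resize(a,None,fx=3,fy=3,interpolation=2))
a=cv2.imread('pics/s7.png')[180:320,200:400]
cv2.imwrite('pics/cs7.png',cv2.convertScaleAbs(cv2.resize(a,None,fx=4,fy=4,interpolation=2),alpha=1.6))
```

```text
[ 0.08 -0.24 -0.23]
25.4167
t6
[274 188] [570.6  29.8   0. ] [570.4  29.7   1.5] [568.2  28.8  14. ]
[274 209] [533.   29.5   0. ] [532.8  29.4   1.5] [531.1  28.5  14. ]
[301 209] [533.  -18.3   0. ] [532.8 -18.3   1.5] [531.1 -18.7  14. ]
[300 188] [570.7 -16.4   0. ] [570.4 -16.4   1.5] [568.3 -16.8  14. ]
shift px ((0.600521116823586, 0.11702765947286764), 0.8729006928337945)
```

View pics/ct6.png

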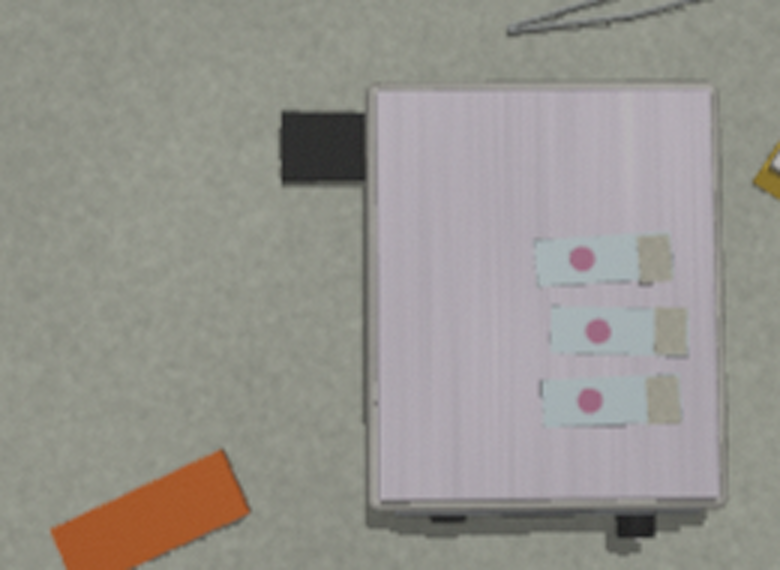

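View pics/cs7.png

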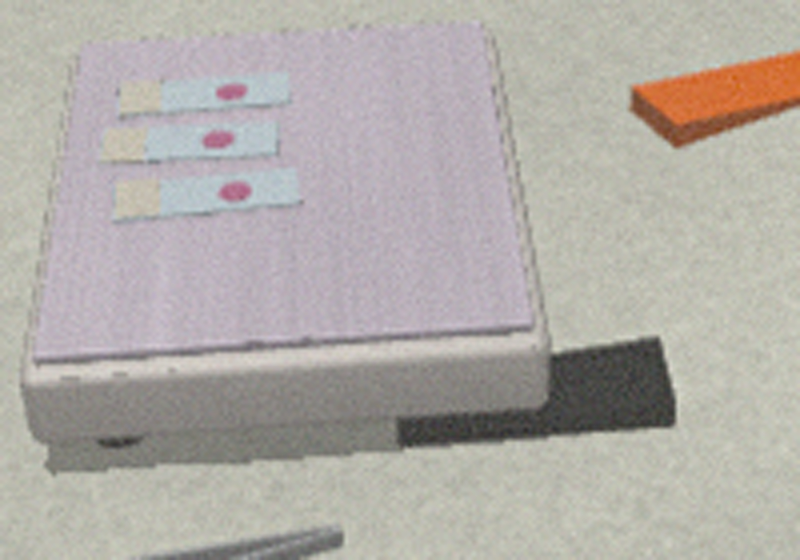

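The wedge lies straight under the left edge with its tail at about (551,29). The plate has shifted by about 1 mm and the fingers are clear, so I'll press the corner.

Run:
```python
from h import *
q=ori(-np.pi)
move_pose([549,-50,110],q); line_to([549,-50,67],q,80); f0=F(); print(f0)
z=67
while z>56:
    z-=0.4; line_to([549,-50,z],q,15); f=F(3)
    d=f[2]-f0[2]
    if d>.8: print(round(z,2),read_eef_pos().round(2),f)
    if d>8: break
sleep(.6); print('hold',F(10),read_eef_pos().round(2))
snap("scene","s8")
line_to([549,-50,75],q,40); line_to([549,-50,130],q,150)
move_pose([450,330,150],q); print(F())
snap("top","t9");snap("scene","s9");print(read_time())
an('t9','top',(220,303,165,240))
A,B=[cv2.cvtColor(cv2.imread(f'pics/{n}.png')[165:335,290:435],6).astype(np.float32) for n in('t0','t9')]
print('shift px',cv2.phaseCorrelate(A,B,cv2.createHanningWindow(A.shape[::-1],5)))
a=cv2.imread('pics/s9.png')[180:320,200:400];b=cv2.imread('pics/s8.png')[180:320,200:400]
cv2.imwrite('pics/cs9.png',cv2.convertScaleAbs(cv2.resize(np.hstack([b,a]),None,fx=2,fy=2,interpolation=2),alpha=1.6))
```

```text
[ 0.05 -0.4  -0.02]
61.8 [549.05 -50.    62.11] [-1.01  0.63  4.57]
61.4 [549.07 -49.99  62.08] [-3.1   0.96  8.95]
hold [-3.45  1.05  9.42] [549.07 -49.99  62.08]
[ 0.04 -0.08  0.23]
35.35
t9
[274 188] [570.6  29.8   0. ] [570.4  29.7   1.5] [568.2  28.8  14. ]
[274 209] [533.   29.5   0. ] [532.8  29.4   1.5] [531.1  28.5  14. ]
[301 209] [533.  -18.3   0. ] [532.8 -18.3   1.5] [531.1 -18.7  14. ]
[300 188] [570.7 -16.4   0. ] [570.4 -16.4   1.5] [568.3 -16.8  14. ]
shift px ((0.6518007803512234, 0.15459090108286944), 0.8727216720581055)
```

View pics/cs9.png

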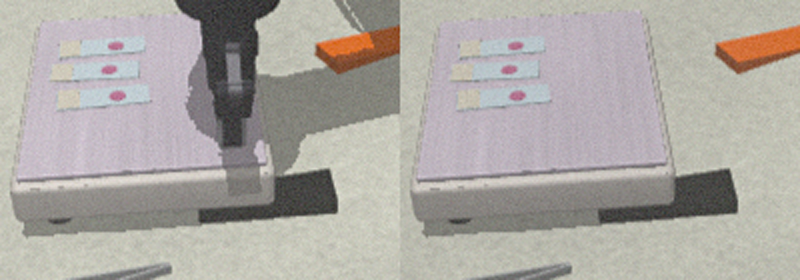

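The corner took 9.4 N and the fingertip stayed at 62.1 mm. The wedge and plate haven't moved and the arm is clear, so I'm handing it in.

```bash
python3 -c "
from h import *
job_done();print(read_time())"
```

```text
the job is handed in; nothing more can be done
the job is handed in; nothing more can be done
```

I used closed fingertips only, lined up the small black wedge with three side nudges, and pushed it thin end first under the short foot. The foot began to bear at about 1.5 N and I stopped at about 4 N. I then backed off, pressed the corner above the foot, let go, parked the arm clear and handed the job in at about 35 s.

**Press test:** the corner held 9.4 N and gave about 0.03 mm between 4.6 and 9.4 N.

**Position:** the wedge did not move between the pictures before and after the press. It sits about 1 mm off the estimated foot line, and the hot plate shifted about 1 mm from its start. I moved nothing near the jar, forceps or cassette.

**Checks that went wrong or were not made:**
- One script failed on import with an odd timing error before anything moved, and ran normally on retry.
- The third nudge overshot by about 6 to 7 mm; the push on the tail corrected it.
- I did not measure the plate's tilt directly. I judged it level from the small give and the unchanged pictures.

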